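# Sweep the press bed and hold the die cap at the half-way mark

## Task

Pick up the bench brush, sweep the three pieces of scrap off the press bed into the grey tray on its front edge without touching the scrap with the gripper, and stand the brush back upright on the shelf. Then put the blue die cap into the bed's socket with its two lugs through the slots (at the white marks), press it flush and turn it clockwise, seen from above, to the yellow half-way marks, never so far that the lock starts to click. Finish while still gripping the cap there, holding it flush against its spring, with the key cup, tag punch and bell left where they were.

Things in the scene. Friction and masses are not known exactly. Their poses are not given: they have to be found in the camera images.
- press: fixed cast-iron hand press. Origin at shelf level straight under the socket's axis, z up. Flat die bed x -60 to +75, y -75 to +75 mm, top 45 mm above the shelf. From y +110 mm on, a column 56 mm thick and 270 mm high, its head swung aside towards +y, lever raised to 420 mm; nothing stands over the bed
- tray (a point): centre of the floor of the open grey scrap tray on the bed's front (-x) edge, fixed to the press: inside x -60 to -135, y -72 to +72 mm in the press frame, floor 4 mm above the shelf, three outer walls 45 mm high (level with the bed top), none against the bed
- socket (a point): centre of the socket's mouth in the flat bed top (45 mm up); axes as the press. Bore 36 mm in diameter through a bright lip 6 mm thick, with two slots 12 mm wide out to radius 24.5 mm on the press's +x and -x sides (white marks on the bed). Once under the lip, lugs turn clockwise from above by 0 to 110 deg; anticlockwise they stop at about 12 deg
- half_mark: pair of yellow painted lines on the bed, 40 to 58 mm from the socket's axis, fixed to the press; origin at the socket centre on the bed top, its x axis runs along the two lines: 50 deg clockwise (seen from above) of the slots
- pad (a joint): brass spring pad that fills the socket's bore, flush with the bed at 0; value is how far it is pushed down (m). It pushes up with 2 N at 0 and 6 N at 0.015, where the cap is flush, so a seated cap let go rises 4 mm until its lugs meet the lip
- click (a joint): click plunger of the lock, under the lip: 0 at rest, grows (m) as a lug rides over it when the cap is turned too far. A lug meets it about 63 deg clockwise of the slots and has clicked at about 105 deg (red marks at 100 deg)
- cap: blue die cap, 0.3 kg, loose, at first standing on its stem. Origin: centre of the flange's underside (sits flush on the bed), 15 mm up at first. Flange 72 mm wide, 8 thick; grip bar along x 52 long, 16 wide, 8 to 46 mm above the origin, white line on top; below, stem 32 mm wide, 15 long, with two lugs at its foot on +x and -x, 8 mm wide, 5 high, to radius 22. Same either way round
- brush: bench brush, 0.16 kg, loose, standing upright on its bristles. Origin at the centre of its underside. Black bristle block 110 mm (x) by 26 mm (y), 30 mm high, wooden back 116 x 30 mm from 30 to 42 mm, wooden grip ridge along x, 70 mm long, 20 mm wide (y), from 42 to 78 mm height
- slug: scrap: brass cylinder 20 mm in diameter, 13 mm high, origin at the centre of its underside
- offcut: scrap: copper block 22 x 16 x 14 mm, origin at the centre of its underside
- stub: scrap: orange plastic block 18 x 18 x 12 mm, origin at the centre of its underside
- key_cup: bystander: white porcelain key cup, 72 mm in diameter, 70 mm high, origin under its centre
- tag_punch: bystander: mustard plastic tag punch, 120 mm (x) by 34 mm, 50 mm high, origin under its centre
- bell: bystander: red enamel bike bell, 58 mm in diameter, 38 mm high, origin under its centre
Not all that is in view belongs to the job. What is shaped like the cap but orange is not meant.

How it is judged:
By the outcome, as a careful person would: the job done as asked, in the order asked, and still so for the second after the job is handed in, while the arm keeps its last pose, push and grip.
It also fails if it takes over 61 s, if anything falls off the work surface, if the arm or the gripper's body presses on something with over 40 N, if the wrist force passes 120 N, or if a joint passes its speed limit or range.

## Robot

A 6-joint arm with a two-finger parallel gripper is mounted at the origin on the work surface. World frame = base frame: x ahead of the robot, y to its left, z up, the work surface at z = 0. Lengths are in m, angles in rad, forces in N, time in s.
With the tool pointing down it reaches from about 0.3 to 0.775 m from the base axis. Payload 14.6 kg.
Tool frame: the origin (TCP) lies at the very end of the fingers, on their centre line; the grasp point (between the pads) lies 19 mm behind it; z points along the fingers, y is the line along which they close (so a half turn about z gives the same grasp; the last joint's range is limited). The gripper opens to 94 mm and grips with 3 to 60 N. Pads are 16 mm wide; open, the fingers measure 119 mm over their backs; the gripper's body (75 mm by 177 mm) begins 78 mm behind the grasp point.
Start: joints at [-1.221, 0.3, 1.521, -0, 1.321, -0.067], TCP at [0.223, -0.503, 0.205] pointing down, gripper open.
Joint ranges: [-3.03, 3.03], [-0.79, 2.21], [0.23, 2.52], [-1.04, 4.18], [0, 3.07], [-2.55, 2.55]. Speed limits (rad/s): [2.22, 2.22, 2.57, 3.14, 3.14, 3.14].

## Interface

Orientations are given as [roll, pitch, yaw] about the fixed x, y, z axes, in that order (R = Rz(yaw) Ry(pitch) Rx(roll)).
In Python, from station import ctrl, cams gives the robot as it stands. The module is installed in compiled form; this text tells all that it offers.
- The arm moves only by the tool arm_command, never from a script. Its argument "plan" is a list that holds one entry, the list of rows, each a list of 7 numbers: the shift along the tool's x, y, z in parts of the range, where 1.0 means 750 mm, then the turn, a rotation vector about the tool's x, y, z in a scale on which 1.0 is pi rad, then the closure, from -1 (fully open) to 1 (shut). A call has 1 to 12 rows; each row is the pose to reach, as a shift and turn from the pose commanded when the call began, along the tool's axes at that moment; what a row does not reach only later rows make up. A row lasts 1/10 s, in which the tool goes at most 50 mm and 8.59 degrees, less where a joint would pass 70% of its speed; a pose out of reach is approached as far as the arm can. A call with a gripper value outside its range is refused whole. The fingers move at their own pace and stop on an object; "squeeze" is the grip in N (left out, the last holds). Time passes only in rows, so rows that repeat a pose let the fingers close. It gives the time, the measured TCP pose, the force, the opening and the grip force at its end, in the units of the state.
- ctrl.get_obs(): the state, without advancing time (a new reading comes with each control period).
- cams.camera(name): name is "scene" or "top"; returns (picture, depth): 420x560x3 uint8, blue, green, red; 420x560 float32, m along the optical axis (not along the pixel's ray), 0 where there is no reading.
- cams.camera_info(name): a dict with "fx", "fy", "cx", "cy" (pixels), "world_to_cam" (4x4, takes a point from world to camera coordinates). Camera axes: x right, y down, z forward; pixel columns grow to the right and rows downward; lengths in m; the calibration is good to about 2 mm. A picture is of the moment at which its call begins. camera_info takes no time and is no camera call.
- ctrl.hand_in(): hands the job in; it is judged then, once.
The state is a dict: "time_s": time; "qpos": joint angles; "joint_vel": joint speeds; "tau": joint torques, N m; "ee_pos": TCP position; "eef_rot": TCP orientation; "force": force on the tool from outside, world axes, zero at the start; "moment": the same for the moment, N m; "grip_width": finger opening in m; "grip_force": force on a finger pad.
Only numpy, scipy, OpenCV 4.12 (cv2) and the standard library are available. Lean on these libraries where they do the work, as an engineer would, in place of code of your own. Each camera call takes 0.05 s, during which the arm holds its last target. There are 200 camera calls.

## Working session

There is one attempt and no reset: what is moved stays moved. The work goes in short steps, Python scripts to look and compute and a tool call to move; the robot and the scene stay as the last step left them, time stands still between calls to the robot, and variables do not carry over. Pictures are saved under pics/ and viewed, at most 10 in all, crops included, and the job is handed in when it is done.

Besides the shell and the picture viewer there is one more tool, called after "Call:" as name(argument=value, ...), one argument or row to a line, values as JSON. arm_command: Moves the arm, as the interface text tells. Its arguments: {"type":"object","properties":{"plan":{"type":"array"},"squeeze":{"type":"number"}},"required":["plan"]}

```bash
mkdir -p pics; ls; cat > h.py <<'E'
import numpy as np, cv2
from station import ctrl, cams
def shot(name):
    im,d=cams.camera(name); K=cams.camera_info(name); return im,d,K
def pts(d,K):
    v,u=np.mgrid[0:d.shape[0],0:d.shape[1]]
    P=np.stack([(u-K['cx'])/K['fx']*d,(v-K['cy'])/K['fy']*d,d,np.ones_like(d)],-1)
    W=P@np.linalg.inv(np.array(K['world_to_cam'])).T
    W=W[...,:3]; W[d<=0]=np.nan; return W
def ray(K,u,v,z):
    M=np.linalg.inv(np.array(K['world_to_cam'])); o=M[:3,3]
    r=M[:3,:3]@np.array([(u-K['cx'])/K['fx'],(v-K['cy'])/K['fy'],1.])
    return o+r*(z-o[2])/r[2]
E
python3 - <<'E'
from h import *
for n in("scene","top"):
    im,d,K=shot(n); cv2.imwrite(f"pics/{n}0.png",im); np.savez(f"{n}0.npz",im=im,d=d)
    print(n,{k:np.round(v,3).tolist() for k,v in K.items()})
print(ctrl.get_obs())
E
```

```text
pics
scene {'fx': 471.398, 'fy': 471.398, 'cx': 276.912, 'cy': 207.574, 'world_to_cam': [[0.876, 0.482, 0.01, -0.465], [0.392, -0.699, -0.598, -0.168], [-0.281, 0.528, -0.802, 1.361], [0.0, 0.0, 0.0, 1.0]]}
top {'fx': 480.942, 'fy': 480.942, 'cx': 288.412, 'cy': 206.571, 'world_to_cam': [[0.02, -0.999, 0.027, -0.035], [-0.991, -0.023, -0.135, 0.535], [0.136, -0.024, -0.99, 1.016], [0.0, 0.0, 0.0, 1.0]]}
{'time_s': 0.1, 'qpos': array([-1.22060860e+00,  3.00405078e-01,  1.52154811e+00, -2.48932960e-05,
        1.32071127e+00, -6.66232328e-02]), 'joint_vel': array([-0.00014322, -0.00246409, -0.00321405, -0.00055486, -0.00076495,
        0.00056578]), 'tau': array([ 2.21737464e-03, -5.32644582e+01, -3.53281903e+01,  7.10275839e-02,
        2.35299126e-02, -6.33047534e-05]), 'ee_pos': array([ 0.22255868, -0.50268361,  0.2049365 ]), 'eef_rot': array([-3.14052162e+00, -4.72953818e-05,  4.16817107e-01]), 'force': array([-0.01903676,  0.12816798, -0.28697666]), 'moment': array([ 0.02285087,  0.00136207, -0.01826622]), 'grip_force': 0.0, 'grip_width': 0.09429339356432911}
```

View pics/scene0.png

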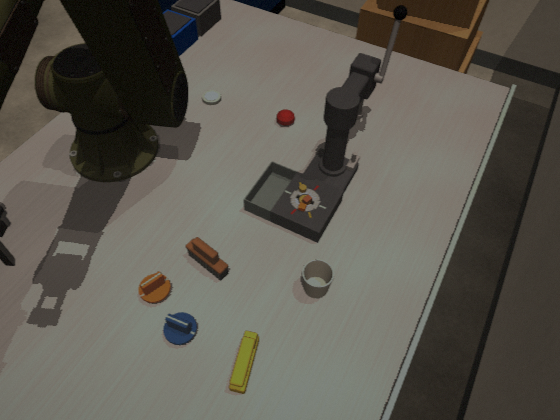

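View pics/top0.png

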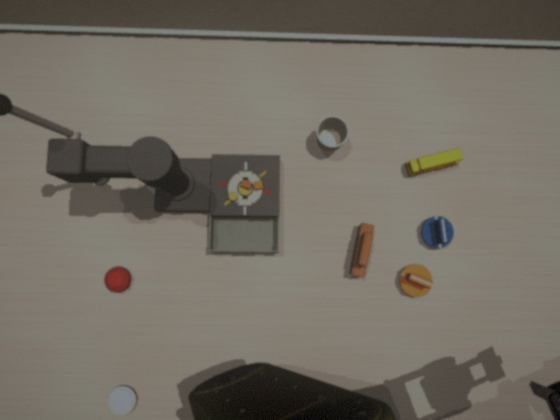

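The scene picture shows the brush (207,257), blue cap (180,328), orange decoy (155,288), key cup (317,279), punch (244,361) and bell (285,118), with the press bed and scrap near (305,200). In the top picture the brush is at (362,250), the blue cap (437,232), the orange decoy (416,281), and the socket and scrap (246,188).

Things that could be confused: blue cap (437,232) against the orange cap (416,281), and brush (362,250) against the punch (433,162). I choose the blue cap and the wooden brush.

```bash
cat > m.py <<'E'
from h import *
def rect(P):
    c,s,a=cv2.minAreaRect((P[:,:2]*1000).astype(np.float32))
    b=cv2.boxPoints((c,s,a)); e=[b[1]-b[0],b[2]-b[1]]; l=max(e,key=np.linalg.norm)
    return np.round(c,1),np.round(sorted(s),1),round(np.degrees(np.arctan2(l[1],l[0]))%180,1)
E
python3 - <<'E'
from m import *
S={}
for n in("top","scene"):
    f=np.load(n+"0.npz"); im,d=f['im'],f['d']; K=cams.camera_info(n); W=pts(d.astype(float),K)
    h=cv2.cvtColor(im,cv2.COLOR_BGR2HSV).astype(int); H,Sa,V=h[...,0],h[...,1],h[...,2]
    S[n]=(im,W)
    x,y,z=np.moveaxis(W,-1,0)
    def rep(t,m):
        P=W[m]; 
        if len(P)>3: print(n,t,len(P),*rect(P),'z',np.round(np.percentile(P[:,2],[5,50,95])*1000,1))
        else: print(n,t,len(P))
    u0,v0={'top':(362,250),'scene':(207,257)}[n]
    vv,uu=np.mgrid[0:420,0:560]
    near=lambda c,r:(abs(uu-c[0])<r)&(abs(vv-c[1])<r)
    b=near((u0,v0),34)
    rep('brush all',b&(z>.01)); rep('ridge',b&(z>.068)); rep('back',b&(z>.034)&(z<.055))
    c=near({'top':(437,232),'scene':(180,328)}[n],22)
    rep('cap all',c&(z>.008)); rep('flange',c&(z>.015)&(z<.03)); rep('bar',c&(z>.052))
    q=near({'top':(245,188),'scene':(305,200)}[n],48)
    rep('bed',q&(abs(z-.045)<.006)); rep('above bed',q&(z>.053)&(z<.07))
    for t,c in dict(bell={'top':(117,279),'scene':(285,118)}[n],cup={'top':(332,135),'scene':(317,279)}[n],punch={'top':(433,162),'scene':(244,361)}[n]).items(): rep(t,near(c,36)&(z>.012)&(z<.1))
    rep('shelf',near({'top':(300,330),'scene':(150,220)}[n],10))
T=S['top'][0]; A=cv2.resize(T[145:265,200:290],None,fx=5,fy=5,interpolation=3); B=cv2.resize(T[205:305,340:470],None,fx=3,fy=3,interpolation=3)
C=cv2.resize(S['scene'][0][160:245,240:365],None,fx=3,fy=3,interpolation=3)
o=np.zeros((600,840,3),np.uint8); o[:600,:450]=A; o[:300,450:840]=B; o[300:555,450:825]=C
cv2.imwrite('pics/crop1.png',cv2.convertScaleAbs(o[:,:800],alpha=1.5))
E
```

```text
top brush all 830 [ 445.1 -185.5] [ 30.3 116.2] 168.9 z [22.6 45.2 80.4]
top ridge 329 [ 445.1 -185.2] [20.5 69.8] 168.3 z [73.2 78.  81.4]
top back 408 [ 445.1 -185.5] [ 30.3 116.2] 168.9 z [38.1 42.1 47.6]
top cap all 825 [ 489.1 -356. ] [70.5 70.6] 62.4 z [20.6 25.2 62.9]
top flange 540 [ 489.1 -356. ] [70.5 70.6] 62.4 z [20.2 23.6 27.2]
top bar 208 [ 489.2 -355.8] [17.3 51.9] 7.2 z [53.9 61.2 64.4]
top bed 3988 [559.7  72. ] [150.1 179.3] 1.0 z [42.5 45.5 48.7]
top above bed 217 [572.6  72.3] [33.5 78.5] 114.8 z [54.7 58.5 61.7]
top bell 563 [371.7 341.4] [54.1 54.5] 22.0 z [17.7 30.5 38.2]
top cup 616 [ 698.5 -115.2] [70.  70.3] 22.4 z [17.8 54.2 71.8]
top punch 868 [ 646.3 -348.7] [ 33.4 120.3] 105.0 z [18.9 48.5 53.1]
top shelf 361 [268.1 -55.6] [39.3 39.8] 91.1 z [-2.5  0.9  4. ]
scene brush all 843 [ 442.9 -187.8] [ 29.4 117.6] 169.3 z [15.8 45.  80.8]
scene ridge 270 [ 444.4 -187.2] [21.2 68.4] 168.2 z [69.5 79.  81.7]
scene back 352 [ 442.9 -187.8] [ 29.4 117.6] 169.3 z [36.7 43.1 51.1]
scene cap all 878 [ 488.2 -357.9] [68.4 71. ] 73.3 z [21.5 25.8 63.6]
scene flange 575 [ 488.2 -357.9] [68.4 71. ] 73.3 z [20.7 24.4 27.6]
scene bar 209 [ 487.9 -357.5] [17.4 51.1] 6.3 z [54.2 61.9 65.3]
scene bed 2795 [538.3 125.7] [214.8 268.3] 91.8 z [41.4 46.  49.2]
scene above bed 258 [572.7 128.2] [ 60.6 262.7] 80.0 z [53.9 59.1 67.9]
scene bell 251 [437.5 294.2] [ 55.4 210.8] 145.4 z [15.4 29.8 39. ]
scene cup 809 [ 697.4 -117.6] [70.3 71. ] 108.7 z [16.7 50.3 72.6]
scene punch 1037 [ 646.8 -351.2] [ 33.8 120. ] 104.2 z [19.6 49.6 53.7]
scene shelf 361 [ 242.9 -151.6] [46.  64.9] 128.6 z [nan nan nan]
```

View pics/crop1.png

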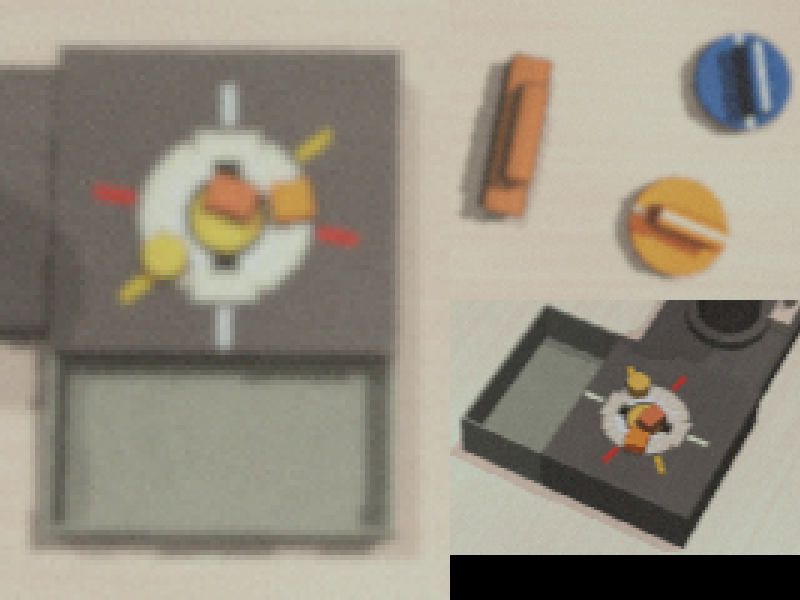

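The crop confirms the choice: the blue cap, crop (742,82), has its white bar line and lugs, and the orange one is the decoy. The slug, offcut and stub lie on the lip at crop (165,257), (232,197) and (293,198).

```bash
cat > socket.py <<'E'
from m import *
def marks(im,K,n,verbose=True):
    h=cv2.cvtColor(im,cv2.COLOR_BGR2HSV).astype(int); H,Sa,V=np.moveaxis(h,-1,0)
    vv,uu=np.mgrid[0:420,0:560]
    G=np.zeros((420,560,3)); 
    M=np.linalg.inv(np.array(K['world_to_cam'])); o=M[:3,3]
    r=np.stack([(uu-K['cx'])/K['fx'],(vv-K['cy'])/K['fy'],np.ones((420,560))],-1)@M[:3,:3].T
    G=o+r*((.045-o[2])/r[...,2])[...,None]
    c0=np.array([.571,.072]); rho=np.linalg.norm(G[...,:2]-c0,axis=-1)*1000
    out={}
    for t,m in dict(white=(Sa<60)&(V>85)&(rho>41)&(rho<62)&(G[...,0]>0.515)&(abs(G[...,1]-.072)<.02),
        yellow=(H>20)&(H<35)&(Sa>110)&(rho>42)&(rho<62),red=((H<8)|(H>172))&(Sa>100)&(rho>40)&(rho<62)).items():
        k,L,st,ce=cv2.connectedComponentsWithStats(m.astype(np.uint8))
        out[t]=[(st[i,4],G[L==i][:,:2].mean(0)*1000) for i in range(1,k) if st[i,4]>5]
        if verbose:
            for a,p in out[t]: print(n,t,a,np.round(p,1))
    return out,G
E
python3 - <<'E'
from socket import *
E
mv socket.py sockt.py; python3 - <<'E'
from sockt import *
for n in("top","scene"):
    f=np.load(n+"0.npz"); im,d=f['im'],f['d']; K=cams.camera_info(n)
    marks(im,K,n)
    W=pts(d.astype(float),K); x,y,z=np.moveaxis(W,-1,0)
    q=(abs(x-.571)<.07)&(abs(y-.072)<.07)&(z>.052)&(z<.07)
    k,L,st,ce=cv2.connectedComponentsWithStats(q.astype(np.uint8))
    for i in range(1,k):
        if st[i,4]>8: print(n,'scrap',st[i,4],*rect(W[L==i]),im[L==i].mean(0).astype(int),np.round(np.nanmedian(z[L==i])*1000,1))
    b=(abs(x-.571)<.09)&(abs(y-.072)<.078)&(abs(z-.045)<.004)
    k,L,st,ce=cv2.connectedComponentsWithStats(b.astype(np.uint8)); i=1+np.argmax(st[1:,4])
    # bed front edge & right edge
    P=W[L==i]*1000; print('bed',rect(P/1000))
    for yy in(20,50,90,120):
        s=P[abs(P[:,1]-yy)<6]; print('x range at y',yy,np.round(np.percentile(s[:,0],[.5,99.5]),1) if len(s) else None)
E
```

```text
top white 45 [620.8  73.1]
top white 26 [522.7  71. ]
top yellow 20 [605.6  34.1]
top yellow 19 [540.6 110.4]
top red 26 [581.4 120.7]
top red 25 [565.6  23.1]
top scrap 78 [579.5  68.8] [15.8 21.8] 73.8 [ 56  81 120] 59.1
top scrap 72 [579.  43.] [18.1 18.1] 101.5 [ 55  96 123] 58.0
top scrap 70 [552.6  95.7] [17.5 18.1] 4.0 [ 67 116 124] 58.6
bed (array([581.1,  72.4]), array([136.2, 149.5]), np.float32(91.2))
x range at y 20 [514.5 647.8]
x range at y 50 [513.8 646.7]
x range at y 90 [513.2 648.1]
x range at y 120 [513.5 647. ]
scene white 12 [522.1  72.7]
scene white 13 [620.8  73.3]
scene yellow 22 [542.9 111.4]
scene yellow 11 [604.2  33.9]
scene red 13 [578.9 121.2]
scene red 13 [562.7  23.3]
scene scrap 46 [551.4  95.4] [15.8 19.7] 119.1 [ 44  88 108] 58.8
scene scrap 111 [578.1  55. ] [19.5 50.6] 88.5 [ 38  66 107] 58.3
bed (array([564.1,  71.9]), array([155.4, 166.3]), np.float32(0.1))
x range at y 20 [513.6 646.7]
x range at y 50 [511.9 646.4]
x range at y 90 [512.7 646. ]
x range at y 120 [511.6 644.6]Traceback (most recent call last):
  File "<stdin>", line 1, in <module>
  File "socket.py", line 1, in <module>
    from m import *
  File "m.py", line 1, in <module>
    from h import *
  File "h.py", line 2, in <module>
    from station import ctrl, cams
AttributeError: module 'socket' has no attribute 'socket' (consider renaming 'socket.py' since it has the same name as the standard library module named 'socket' and prevents importing that standard library module)
```

```bash
rm -f socket.py; cat > go.py <<'E'
# usage: go.py x y z(mm) yaw(deg): shift/turn from the present pose in tool axes
import sys
from h import *
from scipy.spatial.transform import Rotation as R
o=ctrl.get_obs(); A=R.from_euler('xyz',o['eef_rot']); p=o['ee_pos']*1000
print('t',round(o['time_s'],2),'pos',np.round(p,1),'rpy',np.round(np.degrees(o['eef_rot']),2),'F',np.round(o['force'],1),'w',round(o['grip_width']*1000,1),'gf',round(o['grip_force'],1))
a=list(map(float,sys.argv[1:]))
for i in range(0,len(a),4):
    B=R.from_euler('xyz',[180,0,a[i+3]],degrees=True); t=np.array(a[i:i+3])
    print('to',a[i:i+4],'shift',np.round(A.inv().apply(t-p),1),'rotvec',np.round((A.inv()*B).as_rotvec(),4))
E
python3 go.py 444.5 -186.5 150 120 444.5 -186.5 150 168.5
```

```text
t 0.1 pos [ 222.6 -502.7  204.9] rpy [-179.94   -0.     23.88] F [-0.   0.1 -0.3] w 94.3 gf 0.0
to [444.5, -186.5, 150.0, 120.0] shift [ 330.9 -199.2   55.2] rotvec [-8.0000e-04 -9.0000e-04 -1.6776e+00]
to [444.5, -186.5, 150.0, 168.5] shift [ 330.9 -199.2   55.2] rotvec [-4.0000e-04 -1.4000e-03 -2.5241e+00]
```

The rows are not in the units I measure in: shifts go in shares of 750 mm and turns go in shares of pi rad. I convert before sending: 330.9 mm is 0.4412, -199.2 mm is -0.2656, -2.524 rad is -0.8034.

Call:
arm_command(
  plan=[
    [[0.4412,-0.2656,0.0736,0,0,-0.8034,-1],[0.4412,-0.2656,0.0736,0,0,-0.8034,-1],[0.4412,-0.2656,0.0736,0,0,-0.8034,-1],[0.4412,-0.2656,0.0736,0,0,-0.8034,-1],[0.4412,-0.2656,0.0736,0,0,-0.8034,-1],[0.4412,-0.2656,0.0736,0,0,-0.8034,-1],[0.4412,-0.2656,0.0736,0,0,-0.8034,-1],[0.4412,-0.2656,0.0736,0,0,-0.8034,-1],[0.4412,-0.2656,0.0736,0,0,-0.8034,-1],[0.4412,-0.2656,0.0736,0,0,-0.8034,-1],[0.4412,-0.2656,0.0736,0,0,-0.8034,-1],[0.4412,-0.2656,0.0736,0,0,-0.8034,-1]],
  ],
  squeeze=25,
)

```text
time_s: 1.3
ee_pos: [0.4445, -0.1866, 0.15]
eef_rot: [-3.141, -0.001, 2.223]
force: [-0.1, 0.0, -0.0]
grip_width: 0.0941
grip_force: 0.0
```

```bash
python3 go.py 444.5 -186.5 150 168.5 444.5 -186.5 50 168.5
```

```text
t 1.3 pos [ 444.5 -186.6  150. ] rpy [-1.7998e+02 -3.0000e-02  1.2739e+02] F [-0.1  0.  -0. ] w 94.1 gf 0.0
to [444.5, -186.5, 150.0, 168.5] shift [ 0.1  0.1 -0. ] rotvec [-1.000e-04 -6.000e-04 -7.176e-01]
to [444.5, -186.5, 50.0, 168.5] shift [  0.    0.1 100. ] rotvec [-1.000e-04 -6.000e-04 -7.176e-01]
```

In the tool's units: 100 mm is 0.1333, 90 mm is 0.12, -0.718 rad is -0.2285.

Call:
arm_command(
  plan=[
    [[0,0,0,0,0,-0.2285,-1],[0,0,0,0,0,-0.2285,-1],[0,0,0.04,0,0,-0.2285,-1],[0,0,0.06,0,0,-0.2285,-1],[0,0,0.0933,0,0,-0.2285,-1],[0,0,0.12,0,0,-0.2285,-1],[0,0,0.1333,0,0,-0.2285,-1],[0,0,0.1333,0,0,-0.2285,-1],[0,0,0.1333,0,0,-0.2285,1],[0,0,0.1333,0,0,-0.2285,1],[0,0,0.1333,0,0,-0.2285,1],[0,0,0.1333,0,0,-0.2285,1]],
  ],
)

```text
time_s: 2.5
ee_pos: [0.4448, -0.1869, 0.0508]
eef_rot: [-3.141, 0.001, 2.935]
force: [0.3, -0.5, 0.2]
grip_width: 0.0654
grip_force: 0.0
```

Call:
arm_command(
  plan=[
    [[0,0,0,0,0,0,1],[0,0,0,0,0,0,1],[0,0,0,0,0,0,1],[0,0,-0.0133,0,0,0,1],[0,0,-0.04,0,0,0,1],[0,0,-0.0933,0,0,0,1],[0,0,-0.1333,0,0,0,1]],
  ],
)

```text
time_s: 3.2
ee_pos: [0.4447, -0.1869, 0.1529]
eef_rot: [-3.141, 0.001, 2.935]
force: [-0.6, -0.4, 0.5]
grip_width: 0.0095
grip_force: 0.0
```

```bash
python3 go.py 622 72 150 90.8 622 72 96 90.8 488 72 96 90.8
```

```text
t 3.2 pos [ 444.7 -186.9  152.9] rpy [-1.7998e+02  7.0000e-02  1.6815e+02] F [-0.6 -0.4  0.5] w 9.5 gf 0.0
to [622.0, 72.0, 150.0, 90.8] shift [-120.4  289.7    2.9] rotvec [5.0000e-04 1.3000e-03 1.3501e+00]
to [622.0, 72.0, 96.0, 90.8] shift [-120.3  289.8   56.9] rotvec [5.0000e-04 1.3000e-03 1.3501e+00]
to [488.0, 72.0, 96.0, 90.8] shift [ 10.9 262.3  56.8] rotvec [5.0000e-04 1.3000e-03 1.3501e+00]
```

The fingers close more slowly than I allowed (about 75 mm/s), so I lifted before they had gripped. I'll check the brush pose before retrying.

```bash
cat > br.py <<'E'
from m import *
for n,c,r in(("top",(362,250),60),("scene",(207,257),60)):
    im,d,K=shot(n); W=pts(d.astype(float),K); z=W[...,2]; vv,uu=np.mgrid[0:420,0:560]
    H,S,V=np.moveaxis(cv2.cvtColor(im,cv2.COLOR_BGR2HSV),-1,0)
    q=(abs(W[...,0]-.4445)<.09)&(abs(W[...,1]+.1865)<.06)
    for t,m in(('wood',q&(z>.034)&(z<.09)&(S>90)&(H<20)),('ridge',q&(z>.068)&(z<.09)&(S>90)&(H<20))):
        if m.sum()>5: print(n,t,m.sum(),*rect(W[m]),np.round(np.percentile(z[m],[5,50,95])*1000))
    cv2.imwrite(f'pics/b_{n}.png',im)
E
python3 br.py
```

```text
top wood 146 [ 452.4 -179. ] [14.7 82.6] 168.0 [39. 44. 77.]
top ridge 28 [ 465.8 -180.9] [ 3.3 27.9] 167.5 [71. 76. 80.]
scene wood 650 [ 443.8 -189.1] [ 29.7 115.1] 171.3 [40. 56. 81.]
scene ridge 264 [ 443.8 -187. ] [20.9 70.3] 168.0 [71. 79. 82.]
```

Call:
arm_command(
  plan=[
    [[0,0,0,0,0,0,-1],[0,0,0,0,0,0,-1],[0,0,0,0,0,0,-1],[0,0,0,0,0,0,-1],[0,0,0,0,0,0,-1],[0,0,0,0,0,0,-1],[0,0,0,0,0,0,-1]],
  ],
)

```text
time_s: 4.0
ee_pos: [0.4446, -0.1868, 0.1501]
eef_rot: [3.142, -0.0, 2.935]
force: [0.3, -0.2, 0.8]
grip_width: 0.0547
grip_force: 0.0
```

```bash
python3 br.py; python3 go.py 444.5 -186.5 50 168.5
```

```text
top wood 17 [ 417.7 -166.3] [ 3.7 23.1] 163.2 [38. 41. 44.]
scene wood 650 [ 443.6 -187.5] [ 29.6 115.8] 168.8 [40. 55. 82.]
scene ridge 257 [ 443.9 -187.2] [21.5 69.5] 166.8 [71. 79. 82.]
t 4.1 pos [ 444.6 -186.8  150.2] rpy [180.    -0.   168.15] F [-0.3 -0.2  0.4] w 63.0 gf 0.0
to [444.5, -186.5, 50.0, 168.5] shift [1.000e-01 3.000e-01 1.002e+02] rotvec [ 0.     -0.     -0.0061]
```

The brush has not moved. I'll descend again and give the fingers time to close.

In the tool's units: 101 mm is 0.1347, 100 mm is 0.1333, -0.006 rad is -0.0019.

Call:
arm_command(
  plan=[
    [[0,0,0.0533,0,0,-0.0019,-1],[0,0,0.1067,0,0,-0.0019,-1],[0,0,0.1333,0,0,-0.0019,1],[0,0,0.1347,0,0,-0.0019,1],[0,0,0.1347,0,0,-0.0019,1],[0,0,0.1347,0,0,-0.0019,1],[0,0,0.1347,0,0,-0.0019,1],[0,0,0.1347,0,0,-0.0019,1],[0,0,0.1347,0,0,-0.0019,1],[0,0,0.1347,0,0,-0.0019,1],[0,0,0.1347,0,0,-0.0019,1],[0,0,0.1347,0,0,-0.0019,1]],
  ],
)

```text
time_s: 5.3
ee_pos: [0.4445, -0.1868, 0.0493]
eef_rot: [3.142, -0.0, 2.941]
force: [-1.2, -0.2, 1.9]
grip_width: 0.0201
grip_force: 25.0
```

In the tool's units: -105 mm is -0.14, -100 mm is -0.1333.

Call:
arm_command(
  plan=[
    [[0,0,-0.0267,0,0,0,1],[0,0,-0.08,0,0,0,1],[0,0,-0.1333,0,0,0,1],[0,0,-0.14,0,0,0,1]],
  ],
)

```text
time_s: 5.7
ee_pos: [0.4461, -0.1876, 0.1585]
eef_rot: [-3.14, 0.006, 2.941]
force: [-0.3, 0.1, -1.8]
grip_width: 0.0195
grip_force: 25.0
```

```bash
python3 go.py 622 72 150 90.8 622 72 95.3 90.8 488 72 95.3 90.8
```

```text
t 5.7 pos [ 446.1 -187.6  158.5] rpy [-179.9     0.37  168.5 ] F [-0.3  0.1 -1.8] w 19.5 gf 25.0
to [622.0, 72.0, 150.0, 90.8] shift [-120.5  289.4    8.8] rotvec [0.0028 0.0067 1.3561]
to [622.0, 72.0, 95.3, 90.8] shift [-120.2  289.5   63.5] rotvec [0.0028 0.0067 1.3561]
to [488.0, 72.0, 95.3, 90.8] shift [ 11.1 262.8  62.7] rotvec [0.0028 0.0067 1.3561]
```

In the tool's units: 289 mm is 0.3853, -122 mm is -0.1627, 1.356 rad is 0.4316.

Call:
arm_command(
  plan=[
    [[-0.1627,0.3853,0.0053,0,0,0.4316,1],[-0.1627,0.3853,0.0053,0,0,0.4316,1],[-0.1627,0.3853,0.0053,0,0,0.4316,1],[-0.1627,0.3853,0.0053,0,0,0.4316,1],[-0.1627,0.3853,0.0053,0,0,0.4316,1],[-0.1627,0.3853,0.0053,0,0,0.4316,1],[-0.1627,0.3853,0.0053,0,0,0.4316,1],[-0.1627,0.3853,0.0053,0,0,0.4316,1],[-0.1627,0.3853,0.0053,0,0,0.4316,1],[-0.1627,0.3853,0.0053,0,0,0.4316,1],[-0.1627,0.3853,0.0053,0,0,0.4316,1]],
  ],
)

```text
time_s: 6.8
ee_pos: [0.6214, 0.0721, 0.149]
eef_rot: [-3.14, 0.0, 1.584]
force: [-0.9, -0.3, -1.3]
grip_width: 0.0202
grip_force: 25.0
```

```bash
python3 - <<'E'
from m import *
im,d,K=shot("scene"); W=pts(d.astype(float),K); z=W[...,2]
cv2.imwrite('pics/sw0.png',im)
H,S,V=np.moveaxis(cv2.cvtColor(im,cv2.COLOR_BGR2HSV),-1,0)
q=(abs(W[...,0]-.622)<.07)&(abs(W[...,1]-.072)<.09)&(z>.095)&(z<.16)&(S>90)&(H<20)
print(q.sum(),*rect(W[q]),np.round(np.percentile(z[q],[2,50,98])*1000))
E
python3 go.py 622 72 95.3 90.8 488 72 95.3 90.8
```

```text
256 [620.1  68.1] [ 30.2 116.1] 90.9 [125. 142. 158.]
t 6.85 pos [621.5  72.1 149.3] rpy [-179.92    0.     90.91] F [-0.3  0.5 -1.5] w 19.5 gf 25.0
to [622.0, 72.0, 95.3, 90.8] shift [-0.1  0.6 54. ] rotvec [-0.0013  0.0001  0.0019]
to [488.0, 72.0, 95.3, 90.8] shift [   2.1 -133.4   54.1] rotvec [-0.0013  0.0001  0.0019]
```

In the tool's units: 53 mm is 0.0707, 52 mm is 0.0693.

Call:
arm_command(
  plan=[
    [[0,0,0.04,0,0,0,1],[0,0,0.06,0,0,0,1],[0,0,0.0693,0,0,0,1],[0,0,0.0707,0,0,0,1],[0,0,0.0707,0,0,0,1],[0,0,0.0707,0,0,0,1]],
  ],
)

```text
time_s: 7.45
ee_pos: [0.6222, 0.0721, 0.0983]
eef_rot: [3.14, -0.0, 1.585]
force: [0.2, 0.1, -1.5]
grip_width: 0.02
grip_force: 25.0
```

In the tool's units: -106 mm is -0.1413, -96 mm is -0.128.

Call:
arm_command(
  plan=[
    [[0,0,0.0027,0,0,0,1],[0,0,0.0031,0,0,0,1],[0,-0.0107,0.0031,0,0,0,1],[0,-0.024,0.0031,0,0,0,1],[0,-0.04,0.0031,0,0,0,1],[0,-0.056,0.0031,0,0,0,1],[0,-0.072,0.0031,0,0,0,1],[0,-0.088,0.0031,0,0,0,1],[0,-0.1013,0.0031,0,0,0,1],[0,-0.1147,0.0031,0,0,0,1],[0,-0.128,0.0031,0,0,0,1],[0,-0.1413,0.0031,0,0,0,1]],
  ],
)

```text
time_s: 8.65
ee_pos: [0.5149, 0.0706, 0.0949]
eef_rot: [-3.141, -0.0, 1.585]
force: [-0.1, -0.3, -1.3]
grip_width: 0.0195
grip_force: 25.0
```

```bash
python3 go.py 484 72 95 90.8; python3 - <<'E'
from h import *
o=[cv2.convertScaleAbs(shot(n)[0][a:a+140,b:b+190],alpha=1.6) for n,a,b in(("scene",140,220),("top",130,170))]
cv2.imwrite('pics/sw1.png',cv2.resize(np.hstack(o),None,fx=2,fy=2))
E
```

```text
t 8.65 pos [514.9  70.6  94.9] rpy [-179.99   -0.     90.8 ] F [-0.1 -0.3 -1.3] w 19.5 gf 25.0
to [484.0, 72.0, 95.0, 90.8] shift [  1.9 -30.9  -0.1] rotvec [-0.0002 -0.      0.    ]
```

View pics/sw1.png

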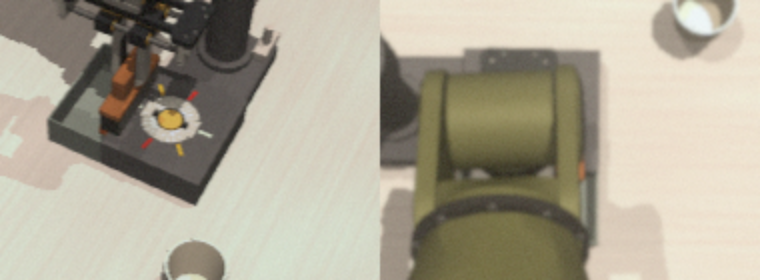

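The bed is clear behind the brush, and an orange speck at (104,131) is the stub at the brush's front end. I'll push on over the tray.

Call:
arm_command(
  plan=[
    [[0,-0.0107,0,0,0,0,1],[0,-0.0213,0,0,0,0,1],[0,-0.032,0,0,0,0,1],[0,-0.0427,0,0,0,0,1],[0,-0.0427,-0.0267,0,0,0,1],[0,-0.0427,-0.08,0,0,0,1],[0,-0.0427,-0.0933,0,0,0,1]],
  ],
)

```text
time_s: 9.45
ee_pos: [0.4847, 0.0702, 0.1685]
eef_rot: [3.137, -0.0, 1.585]
force: [0.9, -0.3, -1.7]
grip_width: 0.0199
grip_force: 25.0
```

```bash
python3 go.py 444.5 -186.8 150 168.5; python3 - <<'E'
from h import *
o=[cv2.convertScaleAbs(shot(n)[0][a:a+140,b:b+190],alpha=1.6) for n,a,b in(("scene",140,220),("top",130,170))]
cv2.imwrite('pics/sw2.png',cv2.resize(np.hstack(o),None,fx=2,fy=2))
E
```

```text
t 9.45 pos [484.7  70.2 168.5] rpy [ 1.7971e+02 -2.0000e-02  9.0800e+01] F [ 0.9 -0.3 -1.7] w 19.9 gf 25.0
to [444.5, -186.8, 150.0, 168.5] shift [-256.5  -43.9   18.2] rotvec [ 0.0044  0.0032 -1.3561]
```

View pics/sw2.png

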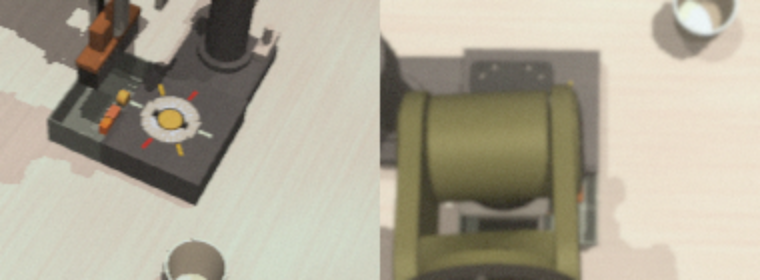

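Three pieces show in the tray next to the bed wall, at (123,97) and (108,120). I'll confirm once the arm is out of the way, and return the brush now.

In the tool's units: -256.5 mm is -0.342, -44 mm is -0.0587, -1.356 rad is -0.4316.

Call:
arm_command(
  plan=[
    [[-0.342,-0.0587,0.0227,0,0,-0.4316,1],[-0.342,-0.0587,0.0227,0,0,-0.4316,1],[-0.342,-0.0587,0.0227,0,0,-0.4316,1],[-0.342,-0.0587,0.0227,0,0,-0.4316,1],[-0.342,-0.0587,0.0227,0,0,-0.4316,1],[-0.342,-0.0587,0.0227,0,0,-0.4316,1],[-0.342,-0.0587,0.0227,0,0,-0.4316,1],[-0.342,-0.0587,0.0227,0,0,-0.4316,1],[-0.342,-0.0587,0.0227,0,0,-0.4316,1],[-0.342,-0.0587,0.0227,0,0,-0.4316,1]],
  ],
)

```text
time_s: 10.55
ee_pos: [0.4425, -0.1867, 0.1461]
eef_rot: [3.141, -0.002, 2.946]
force: [-0.1, -0.6, -1.4]
grip_width: 0.0195
grip_force: 25.0
```

```bash
python3 - <<'E'
from h import *
L=[]
for n,a,b in(("scene",140,220),("top",130,170)):
    im,d,K=shot(n); W=pts(d.astype(float),K); z=W[...,2]
    H,S,V=np.moveaxis(cv2.cvtColor(im,cv2.COLOR_BGR2HSV),-1,0)
    q=(abs(W[...,0]-.475)<.045)&(abs(W[...,1]-.072)<.08)&(S>110)&(H<35)
    k,Lb,st,ce=cv2.connectedComponentsWithStats(q.astype(np.uint8))
    for i in range(1,k):
        if st[i,4]>5: print(n,st[i,4],np.round(W[Lb==i].mean(0)*1000),im[Lb==i].mean(0).astype(int))
    L.append(cv2.convertScaleAbs(im[a:a+140,b:b+190],alpha=1.6))
cv2.imwrite('pics/sw3.png',cv2.resize(np.hstack(L),None,fx=2,fy=2))
E
python3 go.py 444.5 -186.8 50 168.5
```

```text
scene 38 [493.  92.  21.] [ 43  82 104]
scene 81 [495.  52.  20.] [ 38  65 108]
top 43 [492.  95.  23.] [ 66 116 135]
top 100 [494.  56.  21.] [ 64  99 139]
t 10.65 pos [ 442.7 -186.7  146.4] rpy [ 1.7996e+02 -1.3000e-01  1.6860e+02] F [-0.   0.4 -1. ] w 20.2 gf 25.0
to [444.5, -186.8, 50.0, 168.5] shift [-2.1  0.2 96.4] rotvec [ 0.0006 -0.0022  0.0017]
```

View pics/sw3.png

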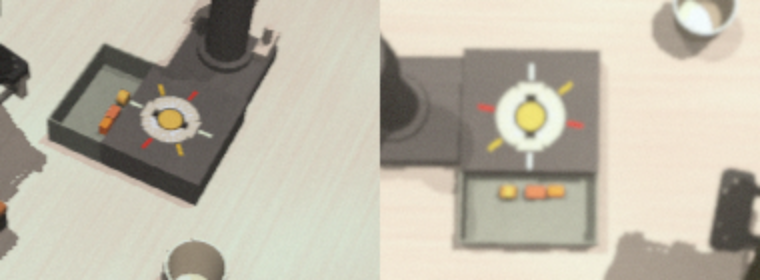

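All three pieces lie in the tray, in the right half at (508,191), (535,191) and (557,191) with tops near 20 mm, and the socket is clear. I'll set the brush down.

In the tool's units: 96 mm is 0.128, 94 mm is 0.1253.

Call:
arm_command(
  plan=[
    [[-0.0013,0,0.06,0,0,0,1],[-0.0013,0,0.1067,0,0,0,1],[-0.0013,0,0.12,0,0,0,1],[-0.0013,0,0.1253,0,0,0,1],[-0.0013,0,0.128,0,0,0,1],[-0.0013,0,0.128,0,0,0,1]],
  ],
)

```text
time_s: 11.25
ee_pos: [0.4449, -0.1874, 0.053]
eef_rot: [-3.141, 0.002, 2.94]
force: [0.3, 0.6, -0.9]
grip_width: 0.0199
grip_force: 25.0
```

In the tool's units: 2.5 mm is 0.0033, 1.5 mm is 0.002.

Call:
arm_command(
  plan=[
    [[0,0,0.002,0,0,0,1],[0,0,0.0033,0,0,0,1],[0,0,0.0033,0,0,0,1]],
  ],
)

```text
time_s: 11.55
ee_pos: [0.4445, -0.1872, 0.0497]
eef_rot: [-3.141, 0.0, 2.941]
force: [0.4, 0.0, -0.6]
grip_width: 0.02
grip_force: 25.0
```

In the tool's units: -90 mm is -0.12, -50 mm is -0.0667.

Call:
arm_command(
  plan=[
    [[0,0,0.0008,0,0,0,1],[0,0,0.0008,0,0,0,-0.2],[0,0,0.0008,0,0,0,-0.2],[0,0,0.0008,0,0,0,-0.2],[0,0,0.0008,0,0,0,-0.2],[0,0,-0.0133,0,0,0,-0.2],[0,0,-0.0667,0,0,0,-0.2],[0,0,-0.12,0,0,0,-0.2]],
  ],
)

```text
time_s: 12.35
ee_pos: [0.4439, -0.1869, 0.141]
eef_rot: [3.141, -0.001, 2.941]
force: [1.0, -0.4, 0.2]
grip_width: 0.0564
grip_force: 0.0
```

```bash
python3 br.py; python3 go.py 488.5 -357 115 186.8
```

```text
scene wood 645 [ 443.5 -191.2] [ 30.6 115. ] 170.9 [39. 56. 81.]
scene ridge 256 [ 443.7 -189.6] [20.4 68.6] 168.2 [71. 79. 82.]
t 12.45 pos [ 446.4 -188.2  144.9] rpy [-179.87    0.47  168.5 ] F [0.7 0.4 0. ] w 56.0 gf 0.0
to [488.5, -357.0, 115.0, 186.8] shift [ -74.7 -157.    30.9] rotvec [-0.0036  0.0078 -0.3194]
```

The brush stands upright again. The cap is next, where the top view has agreed better with the arm.

In the tool's units: -155.7 mm is -0.2076, -75 mm is -0.1, -0.321 rad is -0.1022.

Call:
arm_command(
  plan=[
    [[-0.1,-0.2076,0.0373,0,0,-0.1022,-0.2],[-0.1,-0.2076,0.0373,0,0,-0.1022,-0.2],[-0.1,-0.2076,0.0373,0,0,-0.1022,-0.2],[-0.1,-0.2076,0.0373,0,0,-0.1022,-0.2],[-0.1,-0.2076,0.0373,0,0,-0.1022,-0.2],[-0.1,-0.2076,0.0373,0,0,-0.1022,-0.2],[-0.1,-0.2076,0.0373,0,0,-0.1022,-0.2]],
  ],
  squeeze=40,
)

```text
time_s: 13.15
ee_pos: [0.4868, -0.3537, 0.1117]
eef_rot: [3.141, -0.0, -3.021]
force: [-0.2, 0.4, 0.1]
grip_width: 0.0564
grip_force: 0.0
```

```bash
python3 go.py 489 -356 27 186.9
```

```text
t 13.15 pos [ 486.8 -353.7  111.7] rpy [ 179.99   -0.   -173.07] F [-0.2  0.4  0.1] w 56.4 gf 0.0
to [489.0, -356.0, 27.0, 186.9] shift [-2.  -2.5 84.7] rotvec [ 0.0002 -0.0001  0.0004]
```

In the tool's units: 60 mm is 0.08, 45 mm is 0.06.

Call:
arm_command(
  plan=[
    [[-0.002,-0.002,0,0,0,0,-0.2],[-0.002,-0.002,0.0267,0,0,0,-0.2],[-0.002,-0.002,0.06,0,0,0,-0.2],[-0.002,-0.002,0.08,0,0,0,-0.2],[-0.002,-0.002,0.08,0,0,0,-0.2]],
  ],
)

```text
time_s: 13.65
ee_pos: [0.4878, -0.355, 0.0498]
eef_rot: [3.139, -0.002, -3.021]
force: [-1.0, 0.1, -0.1]
grip_width: 0.0565
grip_force: 0.0
```

```bash
python3 go.py 489 -356 27 186.9
```

```text
t 13.65 pos [ 487.8 -355.    49.8] rpy [ 1.7987e+02 -1.3000e-01 -1.7308e+02] F [-1.   0.1 -0.1] w 56.5 gf 0.0
to [489.0, -356.0, 27.0, 186.9] shift [-1.1 -1.2 22.8] rotvec [ 0.0023 -0.0022  0.0003]
```

In the tool's units: 22.5 mm is 0.03, 12 mm is 0.016.

Call:
arm_command(
  plan=[
    [[-0.0013,-0.0013,0.016,0,0,0,-0.2],[-0.0013,-0.0013,0.03,0,0,0,-0.2],[-0.0013,-0.0013,0.03,0,0,0,1],[-0.0013,-0.0013,0.03,0,0,0,1],[-0.0013,-0.0013,0.03,0,0,0,1],[-0.0013,-0.0013,0.03,0,0,0,1],[-0.0013,-0.0013,0.03,0,0,0,1],[-0.0013,-0.0013,0.03,0,0,0,1],[-0.0013,-0.0013,0.03,0,0,0,1],[-0.0013,-0.0013,0.03,0,0,0,1]],
  ],
)

```text
time_s: 14.65
ee_pos: [0.4897, -0.3569, 0.0292]
eef_rot: [-3.141, 0.0, -3.021]
force: [0.4, 0.3, 4.0]
grip_width: 0.0161
grip_force: 40.0
```

In the tool's units: -110 mm is -0.1467, -100 mm is -0.1333.

Call:
arm_command(
  plan=[
    [[0,0,-0.0133,0,0,0,1],[0,0,-0.0667,0,0,0,1],[0,0,-0.1333,0,0,0,1],[0,0,-0.1467,0,0,0,1],[0,0,-0.1467,0,0,0,1]],
  ],
)

```text
time_s: 15.15
ee_pos: [0.49, -0.3573, 0.1408]
eef_rot: [-3.139, 0.002, -3.021]
force: [-0.1, -0.1, -3.7]
grip_width: 0.0158
grip_force: 40.0
```

```bash
python3 go.py 573 72.2 125 180.8; python3 - <<'E'
from m import *
for n in("top","scene"):
    im,d,K=shot(n); W=pts(d.astype(float),K); z=W[...,2]
    np.savez(n+"1.npz",im=im,d=d)
    H,S,V=np.moveaxis(cv2.cvtColor(im,cv2.COLOR_BGR2HSV),-1,0)
    q=(abs(W[...,0]-.489)<.08)&(abs(W[...,1]+.357)<.08)&(S>90)&(H>95)&(H<125)
    f=q&(abs(z-.137)<.012)
    print(n,q.sum(),f.sum(),np.round(np.nanpercentile(z[q],[5,25,50,75,95])*1000), rect(W[f]) if f.sum()>5 else '')
E
```

```text
t 15.15 pos [ 490.  -357.3  140.8] rpy [-1.7986e+02  1.3000e-01 -1.7312e+02] F [-0.1 -0.1 -3.7] w 15.8 gf 40.0
to [573.0, 72.2, 125.0, 180.8] shift [-133.8  416.5   15.1] rotvec [-0.0023  0.0024  0.1062]
top 9 0 [154. 159. 170. 410. 422.] 
scene 482 411 [131. 133. 135. 136. 172.] (array([ 493.4, -361.1]), array([58.4, 67.7]), np.float32(57.6))
```

In the tool's units: 416.5 mm is 0.5553, -133.8 mm is -0.1784, 0.106 rad is 0.0337.

Call:
arm_command(
  plan=[
    [[-0.1784,0.5553,0.0133,0,0,0.0337,1],[-0.1784,0.5553,0.0133,0,0,0.0337,1],[-0.1784,0.5553,0.0133,0,0,0.0337,1],[-0.1784,0.5553,0.0133,0,0,0.0337,1],[-0.1784,0.5553,0.0133,0,0,0.0337,1],[-0.1784,0.5553,0.0133,0,0,0.0337,1],[-0.1784,0.5553,0.0133,0,0,0.0337,1],[-0.1784,0.5553,0.0133,0,0,0.0337,1],[-0.1784,0.5553,0.0133,0,0,0.0337,1],[-0.1784,0.5553,0.0133,0,0,0.0337,1],[-0.1784,0.5553,0.0133,0,0,0.0337,1],[-0.1784,0.5553,0.0133,0,0,0.0337,1]],
  ],
)

```text
time_s: 16.45
ee_pos: [0.5719, 0.0718, 0.1277]
eef_rot: [-3.141, -0.002, -3.128]
force: [0.4, -0.5, -3.1]
grip_width: 0.0156
grip_force: 40.0
```

```bash
python3 go.py 573 72.2 90 180.8; python3 - <<'E'
from sockt import *
im,d,K=shot("scene"); np.savez("scene2.npz",im=im,d=d); cv2.imwrite('pics/hold.png',cv2.resize(im[100:260,220:400],None,fx=3,fy=3))
for n in("top","scene"):
    im=np.load(n+"1.npz")['im']; K=cams.camera_info(n)
    o,G=marks(im,K,n); print(im[180:190:9,240:250:9].tolist() if n=="top" else '')
    h=cv2.cvtColor(im,cv2.COLOR_BGR2HSV).astype(int); H,S,V=np.moveaxis(h,-1,0)
    rho=np.linalg.norm(G[...,:2]-[.573,.072],axis=-1)
    for t,m in(('pad',(rho<.03)&(S>110)&(H>18)&(H<35)),('ring+pad',(rho<.038)&(V>90))):
        k,L,st,ce=cv2.connectedComponentsWithStats(m.astype(np.uint8)); i=1+np.argmax(st[1:,4])
        cn=max(cv2.findContours((L==i).astype(np.uint8),0,1)[0],key=len)
        print(n,t,st[i,4],'mean',np.round(G[L==i].mean(0)*1000,1),'rect',*rect(G[L==i]))
E
```

```text
t 16.45 pos [571.9  71.8 127.7] rpy [-1.7998e+02 -1.3000e-01 -1.7923e+02] F [ 0.4 -0.5 -3.1] w 15.6 gf 40.0
to [573.0, 72.2, 90.0, 180.8] shift [-1.2  0.4 37.7] rotvec [-0.0003 -0.0022 -0.0005]
top white 114 [620.1  69.3]
top white 40 [522.7  71. ]
top yellow 16 [604.9  35. ]
top yellow 17 [540.4 110.6]
top red 25 [581.3 120.8]
top red 25 [565.6  23.1]
[[[133, 140, 138], [115, 126, 124]], [[74, 138, 147], [72, 139, 146]]]
top pad 146 mean [573.1  71.8  45. ] rect [573.2  72.1] [26.4 27.9] 137.0
top ring+pad 925 mean [572.9  71.9  45. ] rect [572.9  71.5] [74.1 74.8] 46.3
scene white 12 [522.1  72.7]
scene white 13 [620.8  73.3]
scene yellow 12 [538.3 110.8]
scene yellow 10 [604.5  34. ]
scene red 14 [579.1 120.8]
scene red 13 [562.7  23.3]

scene pad 102 mean [572.2  72.   45. ] rect [572.8  71.9] [29.  30.8] 29.3
scene ring+pad 479 mean [572.5  72.   45. ] rect [571.9  73.9] [71.  72.1] 29.3
```

View pics/hold.png

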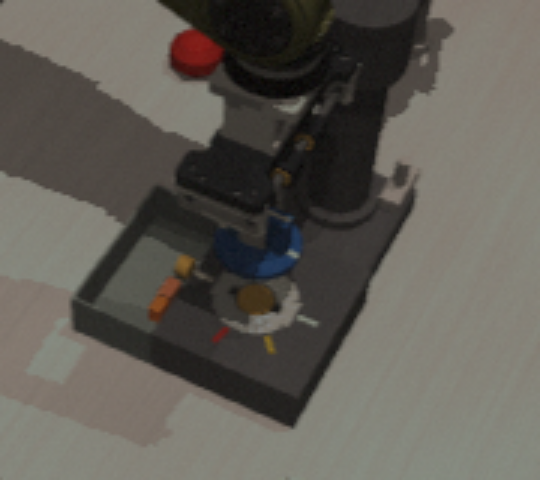

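```bash
cat > flange.py <<'E'
from m import *
from scipy.optimize import least_squares
def flange(zb,n="scene"):
    im,d,K=shot(n); h=cv2.cvtColor(im,cv2.COLOR_BGR2HSV).astype(int); H,S,V=np.moveaxis(h,-1,0)
    m=((H>98)&(H<125)&(S>110)&(V>30)); m[:100]=0; m[260:]=0; m[:,:220]=0; m[:,400:]=0
    c=max(cv2.findContours(m.astype(np.uint8),0,1)[0],key=len)[:,0,:]
    hull=cv2.convexHull(c)[:,0,:]
    P=np.array([ray(K,u,v+.4,zb) for u,v in c])[:,:2]*1000
    o=-np.array(K['world_to_cam'])[:3,:3].T@np.array(K['world_to_cam'])[:3,3]; 
    g=P.mean(0); dirc=o[:2]*1000-g; dirc/=np.linalg.norm(dirc)
    x=g
    for _ in range(4):
        s=((P-x)@dirc>12)
        f=least_squares(lambda p:np.linalg.norm(P[s]-p,axis=1)-36,x,loss='soft_l1'); x=f.x
    print('flange centre',np.round(x,1),'n',s.sum(),'rms',round(np.std(f.fun),2), 'mask',m.sum())
if __name__=="__main__":
    z=ctrl.get_obs()['ee_pos']; print(np.round(z*1000,1)); flange(z[2]-.0142); flange(z[2]-.0122)
E
python3 flange.py
```

```text
[572.1  71.5 128.1]
flange centre [569.1  76.8] n 34 rms 5.8 mask 299
flange centre [569.6  75.3] n 37 rms 6.31 mask 302
```

In the tool's units: 33 mm is 0.044, 28 mm is 0.0373.

Call:
arm_command(
  plan=[
    [[-0.0013,0,0.02,0,0,0,1],[-0.0013,0,0.0373,0,0,0,1],[-0.0013,0,0.044,0,0,0,1],[-0.0013,0,0.044,0,0,0,1],[-0.0013,0,0.044,0,0,0,1]],
  ],
)

```text
time_s: 17.1
ee_pos: [0.5736, 0.0727, 0.096]
eef_rot: [3.142, 0.0, -3.127]
force: [0.7, -0.2, -2.4]
grip_width: 0.0158
grip_force: 40.0
```

```bash
python3 flange.py;python3 go.py 573 72 80 180.8
```

```text
[573.6  72.7  96. ]
flange centre [570.5  79.5] n 40 rms 8.1 mask 267
flange centre [571.6  77.5] n 37 rms 7.73 mask 267
t 17.2 pos [573.7  72.7  96.4] rpy [ 1.8000e+02  4.0000e-02 -1.7918e+02] F [ 0.2 -1.  -3.3] w 15.4 gf 40.0
to [573.0, 72.0, 80.0, 180.8] shift [ 0.7 -0.7 16.4] rotvec [0.0001 0.0008 0.0003]
```

The flange fit is poor because the flange is in shadow, so I'll go by the arm pose and feel for the slots instead.

In the tool's units: 26 mm is 0.0347, 25 mm is 0.0333.

Call:
arm_command(
  plan=[
    [[0,-0.0007,0.0133,0,0,0,1],[0,-0.0007,0.024,0,0,0,1],[0,-0.0007,0.028,0,0,0,1],[0,-0.0007,0.0307,0,0,0,1],[0,-0.0007,0.0333,0,0,0,1],[0,-0.0007,0.0347,0,0,0,1],[0,-0.0007,0.0347,0,0,0,1]],
  ],
)

```text
time_s: 17.9
ee_pos: [0.5735, 0.0722, 0.07]
eef_rot: [3.142, 0.0, -3.127]
force: [-2.9, -0.2, -0.4]
grip_width: 0.0159
grip_force: 40.0
```

```bash
python3 go.py 573 72 58 180.8
```

```text
t 17.9 pos [573.5  72.2  70. ] rpy [ 1.8000e+02  1.0000e-02 -1.7919e+02] F [-2.9 -0.2 -0.4] w 15.9 gf 40.0
to [573.0, 72.0, 58.0, 180.8] shift [ 0.5 -0.2 12. ] rotvec [0.     0.0001 0.0002]
```

Four millimetres in with only the pad's 2–3 N, so it has entered the socket. Side force of -2.9 N in x: ease that way and go on.

In the tool's units: 9.5 mm is 0.0127, 8.5 mm is 0.0113.

Call:
arm_command(
  plan=[
    [[0.0008,0,0.0013,0,0,0,1],[0.0011,0,0.004,0,0,0,1],[0.0011,0,0.0067,0,0,0,1],[0.0011,0,0.0093,0,0,0,1],[0.0011,0,0.0113,0,0,0,1],[0.0011,0,0.0127,0,0,0,1],[0.0011,0,0.0127,0,0,0,1]],
  ],
)

```text
time_s: 18.6
ee_pos: [0.5729, 0.0722, 0.0605]
eef_rot: [3.142, 0.001, -3.127]
force: [2.7, -0.1, 1.9]
grip_width: 0.0157
grip_force: 40.0
```

```bash
python3 go.py 573 72 58 180.8
```

```text
t 18.6 pos [572.9  72.2  60.5] rpy [ 1.8000e+02  3.0000e-02 -1.7919e+02] F [ 2.7 -0.1  1.9] w 15.7 gf 40.0
to [573.0, 72.0, 58.0, 180.8] shift [-0.1 -0.2  2.5] rotvec [0.     0.0006 0.0002]
```

In the tool's units: 1.8 mm is 0.0024, 1.3 mm is 0.0017.

Call:
arm_command(
  plan=[
    [[-0.0004,0,0.0009,0,0,0,1],[-0.0004,0,0.0017,0,0,0,1],[-0.0004,0,0.0024,0,0,0,1],[-0.0004,0,0.0024,0,0,0,1]],
  ],
)

```text
time_s: 19.0
ee_pos: [0.573, 0.0722, 0.0592]
eef_rot: [3.142, 0.0, -3.127]
force: [-1.0, -0.6, 9.4]
grip_width: 0.0158
grip_force: 40.0
```

Flush at z 59.2 with about 6 N of press beyond the spring. Now turn clockwise.

In the tool's units: 0.84 rad is 0.2674.

Call:
arm_command(
  plan=[
    [[0,0,0,0,0,0.0159,1],[0,0,0,0,0,0.0414,1],[0,0,0,0,0,0.0668,1],[0,0,0,0,0,0.0923,1],[0,0,0,0,0,0.1178,1],[0,0,0,0,0,0.1432,1],[0,0,0,0,0,0.1687,1],[0,0,0,0,0,0.1942,1],[0,0,0,0,0,0.2196,1],[0,0,0,0,0,0.2419,1],[0,0,0,0,0,0.261,1],[0,0,0,0,0,0.2674,1]],
  ],
)

```text
time_s: 20.2
ee_pos: [0.5729, 0.0722, 0.0592]
eef_rot: [-3.141, -0.0, 2.314]
force: [-1.4, 0.3, 10.0]
grip_width: 0.0161
grip_force: 40.0
```

```bash
python3 go.py 573 72 59 130.8; python3 - <<'E'
from sockt import *
L=[]
for n,a,b in(("scene",140,240),("top",130,190)):
    im,d,K=shot(n); np.savez(n+"3.npz",im=im,d=d); marks(im,K,n)
    W=pts(d.astype(float),K); z=W[...,2]
    H,S,V=np.moveaxis(cv2.cvtColor(im,cv2.COLOR_BGR2HSV).astype(int),-1,0)
    q=(np.hypot(W[...,0]-.573,W[...,1]-.072)<.045)&(S>90)&(H>95)&(H<125)&(z>.047)&(z<.058)
    if q.sum()>5: print(n,'flange top z',np.round(np.percentile(z[q],[10,50,90])*1000,1),q.sum())
    L.append(cv2.resize(cv2.convertScaleAbs(im[a:a+110,b:b+110],alpha=2),None,fx=3.6,fy=3.6,interpolation=3))
cv2.imwrite('pics/turn.png',np.hstack(L))
E
```

```text
t 20.2 pos [572.9  72.2  59.2] rpy [-1.7999e+02 -1.0000e-02  1.3256e+02] F [-1.4  0.3 10. ] w 16.1 gf 40.0
to [573.0, 72.0, 59.0, 130.8] shift [-0.3 -0.   0.2] rotvec [-0.0001 -0.0002  0.0308]
scene white 13 [620.8  73.3]
scene yellow 11 [604.8  33.2]
scene red 12 [580.2 122.7]
scene red 14 [562.9  23. ]
scene flange top z [51.6 54.3 56.4] 249
```

View pics/turn.png

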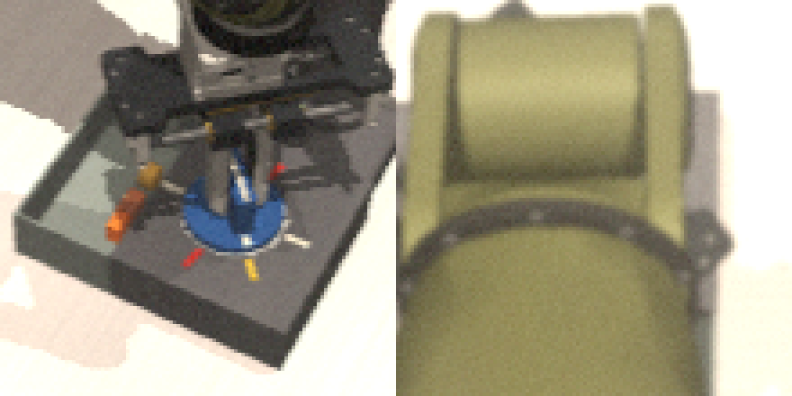

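In the scene crop the cap sits flush, flange top about 54 mm, and its white line (243,175)–(248,240) nearly points at the yellow mark (251,270). It still needs 1.8°.

In the tool's units: 0.2 mm is 0.0003, 0.03 rad is 0.0095.

Call:
arm_command(
  plan=[
    [[0,0,0.0003,0,0,0.0048,1],[0,0,0.0003,0,0,0.0095,1],[0,0,0.0003,0,0,0.0095,1],[0,0,0.0003,0,0,0.0095,1],[0,0,0.0003,0,0,0.0095,1]],
  ],
)

```text
time_s: 20.8
ee_pos: [0.573, 0.0722, 0.0592]
eef_rot: [3.141, 0.0, 2.286]
force: [-2.3, -0.2, 10.8]
grip_width: 0.0157
grip_force: 40.0
```

```bash
python3 go.py 573 72 59 130.8; python3 - <<'E'
from sockt import *
im,d,K=shot("scene"); o,G=marks(im,K,"scene",False); W=pts(d.astype(float),K); z=W[...,2]
H,S,V=np.moveaxis(cv2.cvtColor(im,cv2.COLOR_BGR2HSV).astype(int),-1,0)
r=np.hypot(W[...,0]-.573,W[...,1]-.072)
w=(S<80)&(V>85)&(r<.037)
M=lambda m:(len(W[m]),np.round(W[m].mean(0)*1000,1)) if m.sum() else 0
print('yellow',o['yellow'],'white on flange',M(w&(z<.062)&(z>.048)),'white on bar',M(w&(z>.08)&(z<.1)))
b=w&(z>.08)&(z<.1)
if b.sum()>5: print(rect(W[b]))
f=(r<.045)&(S>90)&(H>95)&(H<125)&(z>.047)&(z<.058); print('flange z',np.median(z[f])*1000)
# bystanders and brush
for t,p in dict(cup=(697.5,-117.6),punch=(646.8,-351.2),brush=(443.7,-187.5)).items():
    q=(np.hypot(W[...,0]*1000-p[0],W[...,1]*1000-p[1])<75)&(z>.014)&(z<.1); print(t,rect(W[q]),np.round(np.percentile(z[q],97)*1000))
q=(np.hypot(W[...,0]-.3717,W[...,1]-.3414)<.06)&(z>.012)&(z<.1); print('bell',rect(W[q]) if q.sum()>5 else 'hidden')
E
```

```text
t 20.8 pos [573.   72.2  59.2] rpy [179.99   0.   130.97] F [-2.3 -0.2 10.8] w 15.7 gf 40.0
to [573.0, 72.0, 59.0, 130.8] shift [-0.2 -0.1  0.2] rotvec [0.0001 0.     0.0031]
yellow [(np.int32(12), array([603.74046775,  34.15826334]))] white on flange (6, array([594.8,  49.3,  55.1])) white on bar (16, array([581. ,  60.2,  93.1]))
(array([581.1,  60.1]), array([ 5.1, 23.3]), np.float32(115.8))
flange z 54.22427205628566
cup (array([ 697.6, -116.7]), array([69.3, 71.4]), np.float32(116.5)) 73.0
punch (array([ 646.7, -350.9]), array([ 33.9, 119.5]), np.float32(103.9)) 54.0
brush (array([ 442.8, -190.2]), array([ 29.5, 116.6]), np.float32(168.8)) 81.0
bell hidden
```

```bash
python3 -c "
from station import ctrl
print(ctrl.hand_in())"
```

```text
the job is handed in; nothing more can be done
None
```

I handed the job in at about 21 s of robot time, with the scrap in the tray, the brush upright on the shelf, and the cap gripped, held flush and turned to within a degree or so of the half-way marks by the arm's pose; the cup and punch had not moved, and the bell was hidden in the last view but unmoved earlier.

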